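# Find the wire tensioner with the tired spring and switch it off

## Robot

A 7-joint arm with a two-finger parallel gripper is mounted at the origin on the work surface. World frame = base frame: x ahead of the robot, y to its left, z up, the work surface at z = 0. Lengths are in m, angles in rad, forces in N, time in s.
With the tool pointing down it reaches from about 0.425 to 1.025 m from the base axis. Payload 3.6 kg.
Tool frame: the origin (TCP) lies on the mounting face of the last link; the fingertips stand 173 mm ahead of it and the grasp point (between the pads) lies 155 mm ahead of it; z points along the fingers, x is the direction in which the jaws open and shut, and the axes are right-handed (so a half turn about z gives the same grasp; the last joint's range is limited). The gripper opens to 85 mm and grips with 20 to 120 N. Pads are 22 mm wide; open, the fingers measure 114 mm over their backs; the gripper's body (76 mm by 85 mm) begins 54 mm behind the grasp point. The pads swing forward as they close: fully open they stand 13 mm farther back than shut.
Start: joints at [-1.31, 0.591, 0.048, 1.609, -0.033, 0.943, -0.034], TCP at [0.251, 0.68, 0.405] pointing down, gripper open.
Joint ranges: [-2.69, 2.69], [-0.47, 2.24], [-1.27, 1.36], [0.19, 2.51], [-1.53, 4.68], [0.08, 2.07], [-3.09, 3.09]. Speed limits (rad/s): [2.57, 2.57, 3.14, 3.14, 3.14, 3.14, 3.14].

## Interface

Orientations are given as a unit quaternion [w, x, y, z].
In Python, from bench import readout, cams, ticket, spotter gives the robot as it stands.
- The arm moves only by the tool send_rows, never from a script. Its argument "plan" is one flat list of numbers, 7 for each row, row after row: the closure, from -1 (fully open) to 1 (shut), so that 0 is half open, then the shift along the tool's x, y, z in mm, then the turn, a rotation vector about the tool's x, y, z in rad. In form: [hand, x, y, z, rx, ry, rz, hand, x, y, z, rx, ry, rz, ...]. A call has 1 to 5 rows; each row is the pose to reach, as a shift and turn from the pose commanded when the call began, along the tool's axes at that moment; what a row does not reach only later rows make up. A row lasts 1/8 s, in which the tool goes at most 62.5 mm and 10.7 degrees, less where a joint would pass 70% of its speed; a pose out of reach is approached as far as the arm can. A call with a gripper value outside its range is refused whole. The fingers move at their own pace and stop on an object; the grip force is fixed at half the most. Time passes only in rows, so rows that repeat a pose let the fingers close. It gives the time, the measured TCP pose, the force and the opening at its end, in the units of the state.
- readout.observe(): the state, without advancing time (a new reading comes with each control period).
- cams.get_image(name): name is "scene" or "side" or "wrist"; returns a dict with "frame" (480x640x3 uint8, blue, green, red), "fov_y" (degrees; the focal length in pixels is half the picture's height over the tangent of half this angle, whatever the lens; pixels are square), "cx", "cy" (the principal point, pixels), "eye" and "orientation" of the camera in the world. Camera axes: x right, y up, looking along -z (the intrinsics and any distortion apply to the point x, -y, -z); pixel columns grow to the right and rows downward; lengths in m; the calibration is good to about 2 mm. A picture is of the moment at which its call begins. There is no depth.
- ticket.close_job(): hands the job in, once; it reports no verdict.
Trained networks look in the newest picture that a camera, given by its name, has taken for a name from the list of things; names that differ only in an ending like _2 or _b are one class to them, and where a whole thing is asked for, a point or a joint stands for the part that bears it (a point fixed in the world has none). Each returns a list of dicts, best first, with "score" (0 to 1); they miss things now and then, are a little off and sometimes report something else, mostly with a low value. They report only what shows in the picture. A call takes as long as a camera call.
- spotter.spot_in(name, camera): "box" ([left, top, width, height] in pixels, round what is visible of it).
- spotter.spot_point(name, camera): "at" ([row, column] in pixels: a listed point, or the origin of a listed thing).
The state is a dict: "t": time; "q": joint angles; "joint_velocities": joint speeds; "joint_torque": joint torques, N m; "eef_pos": TCP position; "orientation": TCP orientation; "wrist_force": force on the tool from outside, world axes, zero at the start; "wrist_torque": the same for the moment, N m; "finger_gap": opening from 0.0 (shut) to 1.0 (fully open).
Only numpy, scipy, OpenCV 4.12 (cv2) and the standard library are available. Lean on these libraries where they do the work, as an engineer would, in place of code of your own. Each camera call takes 0.05 s, during which the arm holds its last target. There are 200 camera calls.

## Task

One of these three wire tensioners has a tired spring. Working from the robot's left to its right, push each sprung arm, under its wire guard, until it stands over the long 40 mark of its scale, keep it there for a moment to feel how hard it pushes back, and ease it home without letting it snap back or pass the last mark. Then switch off the breaker of the tensioner with the weak spring, leave the other two switched on, and leave everything else on the bench where it is.

Things in the scene. Friction and masses are not known exactly. Their poses are not given: they have to be found in the camera images.
- plate: fixed grey perforated steel mounting plate, 340 x 790 x 4 mm, lying on the bench under the three tensioners; origin at the centre of its underside, its y axis runs along the row to the robot's left (+y), z up
- unit_a: one of three look-alike wire tensioners fixed on the plate in a row about 260 mm apart (left, middle, right varies). Origin: vertical pivot axis of its sprung arm, underside of its base (4 mm above bench). -x: middle line of its scale, roughly away from the robot; +y: robot's right. Heights over origin, mm: base 6, white scale plate 36 (to 110 mm out from axis, 150 wide), arm 54-60, roller 44-76
- lever_a (a joint): deflection of that sprung arm, rad. 0: at rest on its rubber stop, over the first mark (0), 27 degrees to the +y side of the unit's -x axis; grows as the roller goes to -y (robot's left), stop at 1.05. Marks every 10 degrees; the one long thick mark is 40 (0.698 rad), the last is 50 (0.873). Force at the roller: sound spring about 4 N at rest, 12 N at 40; tired one about 2 N and 6.5 N
- roller_a (a point): centre of the black roller at the arm's end: upright, free to spin, 18 mm diameter, 32 tall, 118 from the pivot axis. Over it the fixed wire guard: 6 mm steel rods 117 to 123 mm above the unit's origin, rim of radius 130 about the axis, spanning 40 degrees to the +y and 30 to the -y side of the unit's -x, and spokes. Reach in under the rim, tool leaning back towards the unit's -x
- breaker_a (a joint): handle of that unit's two-pole breaker, rad: 0 = on (leaning 25 degrees towards the unit's +x, to the robot), 0.86 = fully off (leaning the other way); it stays where it is left and takes about 2.5 N at its end to move. Breaker body 85 x 36 mm, long way along x, its centre 30 mm to -x and 84 mm to -y of the unit's origin; raised nose 45 mm long, top 71 mm over the unit's origin
- handle_a (a point): middle of the end edge of that breaker handle (black paddle 30 mm wide along y, 7 mm thick); turns with the handle about an axis along y, 26 mm from this point; 15 mm above the white nose when on
- unit_b: one of three look-alike wire tensioners fixed on the plate in a row about 260 mm apart (left, middle, right varies). Origin: vertical pivot axis of its sprung arm, underside of its base (4 mm above bench). -x: middle line of its scale, roughly away from the robot; +y: robot's right. Heights over origin, mm: base 6, white scale plate 36 (to 110 mm out from axis, 150 wide), arm 54-60, roller 44-76
- lever_b (a joint): deflection of that sprung arm, rad. 0: at rest on its rubber stop, over the first mark (0), 27 degrees to the +y side of the unit's -x axis; grows as the roller goes to -y (robot's left), stop at 1.05. Marks every 10 degrees; the one long thick mark is 40 (0.698 rad), the last is 50 (0.873). Force at the roller: sound spring about 4 N at rest, 12 N at 40; tired one about 2 N and 6.5 N
- roller_b (a point): centre of the black roller at the arm's end: upright, free to spin, 18 mm diameter, 32 tall, 118 from the pivot axis. Over it the fixed wire guard: 6 mm steel rods 117 to 123 mm above the unit's origin, rim of radius 130 about the axis, spanning 40 degrees to the +y and 30 to the -y side of the unit's -x, and spokes. Reach in under the rim, tool leaning back towards the unit's -x
- breaker_b (a joint): handle of that unit's two-pole breaker, rad: 0 = on (leaning 25 degrees towards the unit's +x, to the robot), 0.86 = fully off (leaning the other way); it stays where it is left and takes about 2.5 N at its end to move. Breaker body 85 x 36 mm, long way along x, its centre 30 mm to -x and 84 mm to -y of the unit's origin; raised nose 45 mm long, top 71 mm over the unit's origin
- handle_b (a point): middle of the end edge of that breaker handle (black paddle 30 mm wide along y, 7 mm thick); turns with the handle about an axis along y, 26 mm from this point; 15 mm above the white nose when on
- unit_c: one of three look-alike wire tensioners fixed on the plate in a row about 260 mm apart (left, middle, right varies). Origin: vertical pivot axis of its sprung arm, underside of its base (4 mm above bench). -x: middle line of its scale, roughly away from the robot; +y: robot's right. Heights over origin, mm: base 6, white scale plate 36 (to 110 mm out from axis, 150 wide), arm 54-60, roller 44-76
- lever_c (a joint): deflection of that sprung arm, rad. 0: at rest on its rubber stop, over the first mark (0), 27 degrees to the +y side of the unit's -x axis; grows as the roller goes to -y (robot's left), stop at 1.05. Marks every 10 degrees; the one long thick mark is 40 (0.698 rad), the last is 50 (0.873). Force at the roller: sound spring about 4 N at rest, 12 N at 40; tired one about 2 N and 6.5 N
- roller_c (a point): centre of the black roller at the arm's end: upright, free to spin, 18 mm diameter, 32 tall, 118 from the pivot axis. Over it the fixed wire guard: 6 mm steel rods 117 to 123 mm above the unit's origin, rim of radius 130 about the axis, spanning 40 degrees to the +y and 30 to the -y side of the unit's -x, and spokes. Reach in under the rim, tool leaning back towards the unit's -x
- breaker_c (a joint): handle of that unit's two-pole breaker, rad: 0 = on (leaning 25 degrees towards the unit's +x, to the robot), 0.86 = fully off (leaning the other way); it stays where it is left and takes about 2.5 N at its end to move. Breaker body 85 x 36 mm, long way along x, its centre 30 mm to -x and 84 mm to -y of the unit's origin; raised nose 45 mm long, top 71 mm over the unit's origin
- handle_c (a point): middle of the end edge of that breaker handle (black paddle 30 mm wide along y, 7 mm thick); turns with the handle about an axis along y, 26 mm from this point; 15 mm above the white nose when on
- driver: screwdriver with orange handle, 190 mm long, lying; origin at its underside; to be left alone
- pliers: combination pliers with blue grips, 140 mm long, lying; origin at its underside; to be left alone
- spool: spool of copper winding wire, 64 mm diameter, 60 mm tall, standing; origin at its underside; to be left alone
- junction_box: white junction box, 86 x 86 x 38 mm; origin at its underside; to be left alone
- meter: black multimeter, 140 x 72 x 38 mm; origin at its underside; to be left alone
- terminals: white screw terminal strip, 60 x 22 x 17 mm, lying on the plate near the gap between two tensioners; origin at its underside; to be left alone
- terminals2: another such terminal strip, 60 x 22 x 17 mm, at the other gap; origin at its underside; to be left alone

How it is judged:
On the way, in this order (a step that is already met when the one before it is completed fails the run):
1. the left tensioner's arm (as the robot sees the row) is held over its 40 mark (within 3 degrees) for 0.4 s (((y of unit_a in the frame of plate above 0.13 m and value of joint lever_a between 0.646 and 0.75 rad) or (y of unit_b in the frame of plate above 0.13 m and value of joint lever_b between 0.646 and 0.75 rad) or (y of unit_c in the frame of plate above 0.13 m and value of joint lever_c between 0.646 and 0.75 rad))), for 0.4 s.
2. the middle tensioner's arm (as the robot sees the row) is held over its 40 mark (within 3 degrees) for 0.4 s (((y of unit_a in the frame of plate between -0.13 and 0.13 m and value of joint lever_a between 0.646 and 0.75 rad) or (y of unit_b in the frame of plate between -0.13 and 0.13 m and value of joint lever_b between 0.646 and 0.75 rad) or (y of unit_c in the frame of plate between -0.13 and 0.13 m and value of joint lever_c between 0.646 and 0.75 rad))), for 0.4 s.
3. the right tensioner's arm (as the robot sees the row) is held over its 40 mark (within 3 degrees) for 0.4 s (((y of unit_a in the frame of plate below -0.13 m and value of joint lever_a between 0.646 and 0.75 rad) or (y of unit_b in the frame of plate below -0.13 m and value of joint lever_b between 0.646 and 0.75 rad) or (y of unit_c in the frame of plate below -0.13 m and value of joint lever_c between 0.646 and 0.75 rad))), for 0.4 s.
4. the breaker of the tensioner with the tired spring is off, the other two on (((value of joint breaker_a above 0.65 rad and contact force between lever_a and unit_a between 1.5 and 4.2 N and value of joint each of breaker_b, breaker_c below 0.2 rad and contact force between lever_b and unit_b above 4.2 N and contact force between lever_c and unit_c above 4.2 N) or (value of joint breaker_b above 0.65 rad and contact force between lever_b and unit_b between 1.5 and 4.2 N and value of joint each of breaker_a, breaker_c below 0.2 rad and contact force between lever_a and unit_a above 4.2 N and contact force between lever_c and unit_c above 4.2 N) or (value of joint breaker_c above 0.65 rad and contact force between lever_c and unit_c between 1.5 and 4.2 N and value of joint each of breaker_a, breaker_b below 0.2 rad and contact force between lever_a and unit_a above 4.2 N and contact force between lever_b and unit_b above 4.2 N))), for 0.2 s.
At the end, for the whole second after the job is handed in: The breaker of the tensioner with the tired spring (the one whose arm presses on its stop with under 4.2 N) is off (handle past 0.65 rad), the other two breakers are on (under 0.2 rad) and all three arms are back home (within 0.07 rad of their stops) (((value of joint breaker_a above 0.65 rad and contact force between lever_a and unit_a between 1.5 and 4.2 N and value of joint each of breaker_b, breaker_c below 0.2 rad and contact force between lever_b and unit_b above 4.2 N and contact force between lever_c and unit_c above 4.2 N) or (value of joint breaker_b above 0.65 rad and contact force between lever_b and unit_b between 1.5 and 4.2 N and value of joint each of breaker_a, breaker_c below 0.2 rad and contact force between lever_a and unit_a above 4.2 N and contact force between lever_c and unit_c above 4.2 N) or (value of joint breaker_c above 0.65 rad and contact force between lever_c and unit_c between 1.5 and 4.2 N and value of joint each of breaker_a, breaker_b below 0.2 rad and contact force between lever_a and unit_a above 4.2 N and contact force between lever_b and unit_b above 4.2 N)) and value of joint each of lever_a, lever_b, lever_c below 0.07 rad); the robot touches nothing.
It fails at once if an arm is pushed past the last mark of its scale (50) by over 1 degree (value of joint any of lever_a, lever_b, lever_c above 0.89 rad).
It fails at once if an arm snaps back (faster than 4 rad/s while more than 0.1 rad from home) ((velocity of joint lever_a below -4 rad/s and value of joint lever_a above 0.1 rad) or (velocity of joint lever_b below -4 rad/s and value of joint lever_b above 0.1 rad) or (velocity of joint lever_c below -4 rad/s and value of joint lever_c above 0.1 rad)).
It fails at once if something else on the bench is moved by over 30 mm (distance of any of driver, pliers, spool, junction_box, meter, terminals, terminals2 from where it was at the start of the episode above 0.03 m).
It also fails if it takes over 69 s, if anything falls off the work surface, if the arm or the gripper's body presses on something with over 40 N, if the wrist force passes 120 N, or if a joint passes its speed limit or range.

## Working session

There is one attempt and no reset: what is moved stays moved. The work goes in short steps, Python scripts to look and compute and a tool call to move; the robot and the scene stay as the last step left them, time stands still between calls to the robot, and variables do not carry over. Pictures are saved under pics/ and viewed, about 8 in all and at most 12, crops included, and the job is handed in when it is done.

Besides the shell and the picture viewer there is one more tool, called after ">>>" as a command line: name --argument value ..., lists and objects as JSON in quotes. send_rows: Moves the arm, as the interface text tells. Its arguments: {"type":"object","properties":{"plan":{"type":"array","items":{"type":"number"}}},"required":["plan"]}

```bash
mkdir -p pics; ls; cat > h.py <<'E'
import numpy as np, cv2
from scipy.spatial.transform import Rotation as R
from bench import readout, cams, ticket, spotter
def rot(q): return R.from_quat([q[1],q[2],q[3],q[0]])
def ray(im,row,col):
    f=im["frame"].shape[0]/2/np.tan(np.radians(im["fov_y"])/2)
    d=np.array([(col-im["cx"])/f,-(row-im["cy"])/f,-1.])
    return np.array(im["eye"]),rot(im["orientation"]).apply(d)
def at_z(im,row,col,z):
    e,d=ray(im,row,col); return e+d*(z-e[2])/d[2]
def proj(im,p):
    f=im["frame"].shape[0]/2/np.tan(np.radians(im["fov_y"])/2)
    c=rot(im["orientation"]).inv().apply(np.array(p)-im["eye"])
    return np.array([im["cy"]+f*c[1]/c[2], im["cx"]-f*c[0]/c[2]]).T if c.ndim==1 else None
E
python3 - <<'E'
from h import *
print(readout.observe())
ims={}
for c in ["scene","side","wrist"]:
    im=cams.get_image(c); cv2.imwrite(f"pics/{c}0.png",im["frame"])
    print(c,{k:v for k,v in im.items() if k!="frame"})
    for n,z in [("unit_a",.004),("roller_a",.064),("handle_a",.09),("plate",0),("terminals",.004)]:
        for s in spotter.spot_point(n,c)[:4]:
            print(n,round(s["score"],2),np.round(s["at"],1),at_z(im,*s["at"],z).round(4))
E
```

```text
pics
{'t': 0.0, 'q': array([-1.31049024,  0.5921341 ,  0.04830844,  1.60983153, -0.03332082,
        0.94271233, -0.03367108]), 'joint_velocities': array([-2.25011286e-05, -3.66825699e-03, -2.02362394e-03, -2.39437316e-04,
        1.14819897e-04,  3.45186564e-04, -1.05823127e-03]), 'joint_torque': array([-1.58078888e-04, -5.48689198e+01,  1.54646080e+00, -1.98120922e+01,
        9.42963321e-03,  8.94427474e-03,  2.55026986e-07]), 'eef_pos': array([0.25101377, 0.6796898 , 0.40352647]), 'orientation': array([ 6.98752998e-04,  8.20482977e-01,  5.71669821e-01, -9.00743004e-04]), 'wrist_force': array([ 0.57194962, -0.57776931,  0.21552253]), 'wrist_torque': array([ 0.03357801,  0.02563013, -0.03804259]), 'finger_gap': 0.9989372898036432}
scene {'fov_y': 52.99188441626636, 'cx': 309.32546991439, 'cy': 246.65097871084322, 'eye': array([ 1.26605455, -0.42684516,  0.94627571]), 'orientation': array([0.81191871, 0.3280496 , 0.17690413, 0.44930658])}
unit_a 0.89 [268.5 168.8] [ 0.3809 -0.2902  0.004 ]
unit_a 0.67 [246.6 270.1] [ 0.4504 -0.0294  0.004 ]
unit_a 0.55 [208.4 346.7] [0.433 0.237 0.0
[... 935 characters left out ...]
314 -0.0821  0.064 ]
roller_a 0.46 [219.7 281.5] [0.5349 0.1768 0.064 ]
handle_a 0.61 [246.9 279.3] [0.4577 0.0665 0.09  ]
handle_a 0.55 [287.3 287.9] [ 0.3983 -0.0704  0.09  ]
handle_a 0.41 [195.  236.1] [0.4621 0.3229 0.09  ]
handle_a 0.38 [318.8 317.6] [ 0.406  -0.2002  0.09  ]
plate 0.73 [360.2 324.5] [ 0.3833 -0.2683  0.    ]
plate 0.51 [168.8 226.7] [0.5422 0.5426 0.    ]
terminals 0.65 [300.8 355.6] [ 0.5674 -0.1609  0.004 ]
terminals 0.57 [243.3 316. ] [0.5993 0.0828 0.004 ]
wrist {'fov_y': 70.1674914196196, 'cx': 323.4173339391054, 'cy': 239.23632188110878, 'eye': array([0.1804807 , 0.70819007, 0.37354847]), 'orientation': array([ 0.81084513, -0.12484197, -0.08743159,  0.5650667 ])}
```

View images.

View pics/scene0.png

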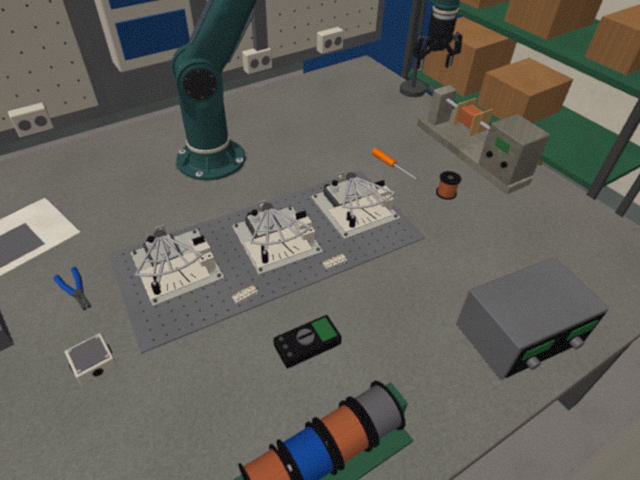

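View pics/side0.png

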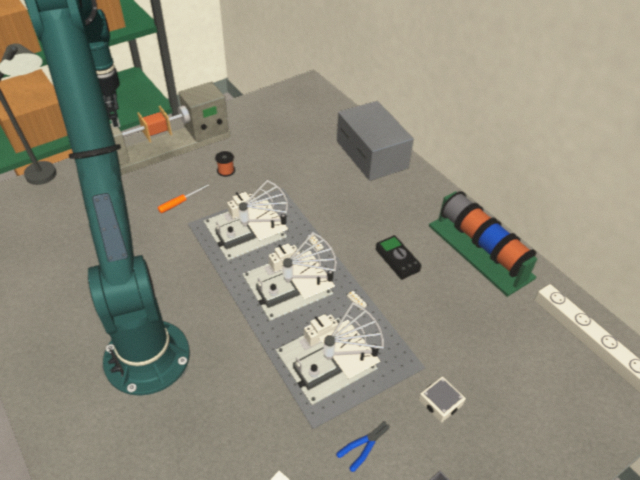

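>>> send_rows --plan '[1,-146,240,-8,0,0,-0.1,1,-146,240,-8,0,0,-0.1,1,-146,240,-8,0,0,-0.1,1,-146,240,-8,0,0,-0.1,1,-146,240,-8,0,0,-0.1]'

```text
t: 1.52
eef_pos: [0.4289, 0.4559, 0.4131]
orientation: [0.001, 0.793, 0.61, 0.0]
wrist_force: [0.3, 0.6, -0.4]
finger_gap: -0.004
```

>>> send_rows --plan '[1,-146,240,-8,0,0,-0.1,1,-146,240,-8,0,0,-0.1,1,-146,240,-8,0,0,-0.1,1,-146,240,-8,0,0,-0.1,1,-146,240,-8,0,0,-0.1]'

```text
t: 2.15
eef_pos: [0.6243, 0.2538, 0.4211]
orientation: [0.001, 0.761, 0.648, 0.0]
wrist_force: [-0.5, 0.5, -0.3]
finger_gap: -0.003
```

```bash
cat > w.py <<'E'
from h import *
import sys,json
tag=sys.argv[1]
im=cams.get_image("wrist"); cv2.imwrite(f"pics/w{tag}.png",im["frame"])
print({k:v for k,v in im.items() if k!="frame"})
for n,z in [("unit_a",.004),("roller_a",.064),("handle_a",.09)]:
    for s in spotter.spot_point(n,"wrist")[:3]:
        print(n,round(s["score"],2),np.round(s["at"],1),at_z(im,*s["at"],z).round(4))
E
python3 w.py L
```

```text
{'fov_y': 70.1674914196196, 'cx': 323.4173339391054, 'cy': 239.23632188110878, 'eye': array([0.54985603, 0.2673634 , 0.389738  ]), 'orientation': array([ 0.75207723, -0.11724937, -0.09932734,  0.64091069])}
unit_a 0.79 [53.6 28.6] [ 0.4296 -0.0154  0.004 ]
unit_a 0.62 [ 19.1 279.5] [0.4401 0.2409 0.004 ]
unit_a 0.5 [ 72.2 581.8] [0.5358 0.5374 0.004 ]
roller_a 0.69 [133.8 227.2] [0.5389 0.18   0.064 ]
handle_a 0.78 [55.  48.7] [0.4598 0.0628 0.09  ]
handle_a 0.75 [  1.7 377.9] [0.4651 0.3223 0.09  ]
```

View pics/wL.png

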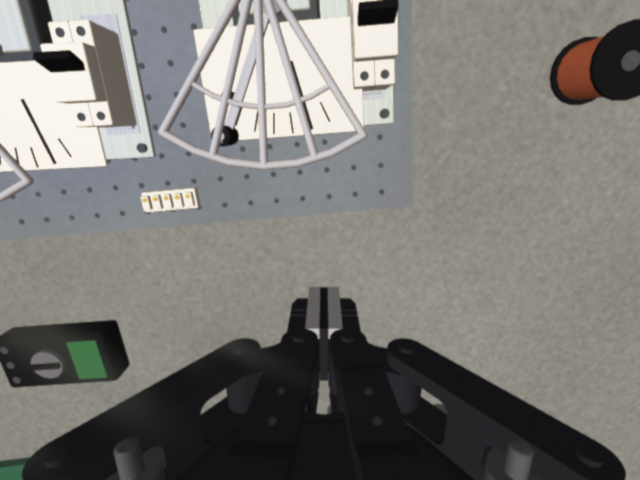

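```bash
cat > fit.py <<'E'
from h import *
from scipy.optimize import least_squares
C={"s":dict(fov_y=52.99188441626636,cx=309.32546991439,cy=246.65097871084322,eye=[1.26605455,-0.42684516,0.94627571],orientation=[0.81191871,0.3280496,0.17690413,0.44930658],frame=np.zeros((480,640))),
"d":dict(fov_y=43.433922209376504,cx=314.10568002829814,cy=251.55279659382478,eye=[-0.13557417,-0.92549294,1.37841694],orientation=[0.89400594,0.33502737,-0.11379401,-0.27488355],frame=np.zeros((480,640))),
"wL":dict(fov_y=70.1674914196196,cx=323.4173339391054,cy=239.23632188110878,eye=[0.54985603,0.2673634,0.389738],orientation=[0.75207723,-0.11724937,-0.09932734,0.64091069],frame=np.zeros((480,640)))}
P={"u":(0,0,.004),"r":(.118*np.cos(np.radians(27)),-.118*np.sin(np.radians(27)),.064),"h":(.019,.084,.090)}
D={"L":[("s","u",208.4,346.7),("s","r",220.1,352.1),("s","h",181,384.4),("d","u",234.8,245.7),("d","r",219.7,281.5),("d","h",195,236.1),("wL","u",19.1,279.5),("wL","r",133.8,227.2),("wL","h",1.7,377.9)],
"M":[("s","u",246.6,270.1),("s","r",258.4,267),("s","h",212.1,302.3),("d","u",287.2,286.4),("d","r",275,330),("d","h",246.9,279.3),("wL","u",53.6,28.6),("wL","h",55,48.7)],
"R":[("s","u",268.5,168.8),("s","r",286.8,154.3),("s","h",238.7,199),("d","u",363.6,328.1),("d","r",350.9,374.1),("d","h",318.8,317.6)]}
def wp(p,x):
    c,s=np.cos(x[2]),np.sin(x[2]); return np.array([x[0]+c*p[0]-s*p[1],x[1]+s*p[0]+c*p[1],p[2]])
def fit(k,D=D):
    def res(x):
        out=[]
        for cam,p,r,c in D[k]:
            w=wp(P[p],x); g=np.linalg.norm(w-C[cam]["eye"])/600*1000
            out+=list((proj(C[cam],w)-[r,c])*g*(.4 if p=="u" else 1))
        return out
    s=least_squares(res,[.43,0,0],loss="soft_l1",f_scale=4.)
    return s.x,np.array(res(s.x)).reshape(-1,2)
if __name__=="__main__":
    for k in D:
        x,e=fit(k); print(k,x[:2].round(4),np.degrees(x[2]).round(2)); print(e.round(1).T)
E
python3 fit.py
```

```text
L [0.4369 0.2426] -6.03
[[ 0.1  2.2  0.5 -2.2 -1.2 -1.7 -1.1 -1.8 -0.7]
 [ 2.2  0.8 -9.8 -2.1 -0.   1.6  0.3 -1.5  1.2]]
M [ 0.4322 -0.0167] -5.52
[[-5.2 -1.3  0.8  1.3 -1.4  0.3  1.  -0.9]
 [ 0.7 -0.3 -2.   1.9 -1.   2.  -0.   1.5]]
R [ 0.379  -0.2838] -5.78
[[-1.2  2.4 -0.8  0.9  1.2  1.2]
 [ 1.8  1.8  0.3 -1.6 -0.9  1.5]]
```

```bash
cat > go.py <<'E'
from h import *
import fit
def Rt(psi,lean):
    u=np.array([np.cos(psi),np.sin(psi),0]);z=np.array([0,0,1.]);t=np.cross(z,u)
    d=-np.sin(lean)*u-np.cos(lean)*z
    return R.from_matrix(np.c_[t,np.cross(d,t),d]),u,t,d
def tgt(unit,lat,tipu=.110,tipz=.056,back=0.,lean=45,dpsi=-7):
    psi=unit[2]+np.radians(dpsi); Rr,u,t,d=Rt(psi,np.radians(lean))
    tip=np.array([unit[0],unit[1],0])+u*tipu+t*lat+np.array([0,0,tipz])
    return tip-d*(.173+back),Rr
def rows(p0,R0,p1,R1):
    return (R0.inv().apply(np.array(p1)-p0)*1000).round(1),(R0.inv()*R1).as_rotvec().round(4)
def now():
    o=readout.observe(); return np.array(o["eef_pos"]),rot(o["orientation"]),o
E
python3 - <<'E'
from go import *
x,_=fit.fit("L"); p,Rr,o=now()
A=tgt(x,-.070,back=.13); S=tgt(x,-.070)
print(p,A[0],S[0]); print(rows(p,Rr,*A)); print(rows(*A,*S)); print(np.round(o["q"],2))
E
```

```text
[0.62140472 0.25825465 0.42064197] [0.73702083 0.10129269 0.27025335] [0.64746369 0.12201754 0.17832947]
(array([-137.3,  138.5,  150.3]), array([0.7845, 0.0281, 0.0688]))
(array([  0.,   0., 130.]), array([0., 0., 0.]))
[-0.49  0.51  0.04  1.72 -0.03  0.91  0.98]
```

>>> send_rows --plan '[1,-137,138,150,0.784,0.028,0.069,1,-137,138,150,0.784,0.028,0.069,1,-137,138,150,0.784,0.028,0.069,1,-137,138,150,0.784,0.028,0.069,1,-137,138,150,0.784,0.028,0.069]'

```text
t: 2.98
eef_pos: [0.7368, 0.0978, 0.2634]
orientation: [-0.301, 0.724, 0.572, -0.243]
wrist_force: [-0.4, -0.2, 0.3]
finger_gap: 0.002
```

>>> send_rows --plan '[1,0,0,0,0,0,0,1,0,0,0,0,0,0,1,0,0,0,0,0,0]'

```text
t: 3.35
eef_pos: [0.7364, 0.1044, 0.2733]
orientation: [-0.298, 0.722, 0.577, -0.237]
wrist_force: [0.4, -0.3, 0.3]
finger_gap: -0.002
```

```bash
cat > chk.py <<'E'
from go import *
import sys
k,lat=sys.argv[1],float(sys.argv[2]); back=float(sys.argv[3]) if len(sys.argv)>3 else 0
x,_=fit.fit(k); p,Rr,o=now(); S=tgt(x,lat,back=back)
_,u,t,d=Rt(x[2]-np.radians(7),np.pi/4)
print("t",o["t"],p.round(4),"F tud",[round(float(np.dot(o["wrist_force"],v)),2) for v in (t,u,d)])
tip=p+Rr.apply([0,0,.173])-[x[0],x[1],0]
print("tip u,lat,z mm",(np.array([tip@u,tip@t,tip[2]])*1000).round(1),"rows",rows(p,Rr,*S),np.round(o["q"],2))
E
python3 chk.py L -.070
```

```text
t 3.35 [0.7364 0.1044 0.2733] F tud [-0.2, 0.45, -0.53]
tip u,lat,z mm [201.1 -67.4 150.4] rows (array([ -2.7,   2.5, 131.2]), array([0.004 , 0.0017, 0.0043])) [-0.13  0.9  -0.04  1.41 -0.24  1.57  1.27]
```

>>> send_rows --plan '[1,-2,2,40,0,0,0,1,-2,2,80,0,0,0,1,-2,2,110,0,0,0,1,-2,2,130,0,0,0,1,-2,2,131,0,0,0]'

```text
t: 3.98
eef_pos: [0.6463, 0.1216, 0.1771]
orientation: [-0.299, 0.722, 0.576, -0.239]
wrist_force: [-0.1, 0.1, 0.5]
finger_gap: 0.001
```

>>> send_rows --plan '[1,0,0,0,0,0,0,1,0,0,0,0,0,0]'

```text
t: 4.22
eef_pos: [0.6487, 0.1203, 0.1778]
orientation: [-0.298, 0.724, 0.576, -0.237]
wrist_force: [0.2, 0.1, -0.9]
finger_gap: -0.001
```

```bash
python3 chk.py L -.070; python3 - <<'E'
from h import *
im=cams.get_image("wrist"); cv2.imwrite("pics/w1.png",im["frame"])
E
```

```text
t 4.225 [0.6487 0.1203 0.1778] F tud [0.13, 0.19, 0.51]
tip u,lat,z mm [112.  -71.5  54.9] rows (array([ 1.4, -1.5,  0.7]), array([0.004 , 0.0003, 0.0008])) [-0.15  0.93 -0.06  1.65 -0.26  1.3   1.3 ]
```

View pics/w1.png

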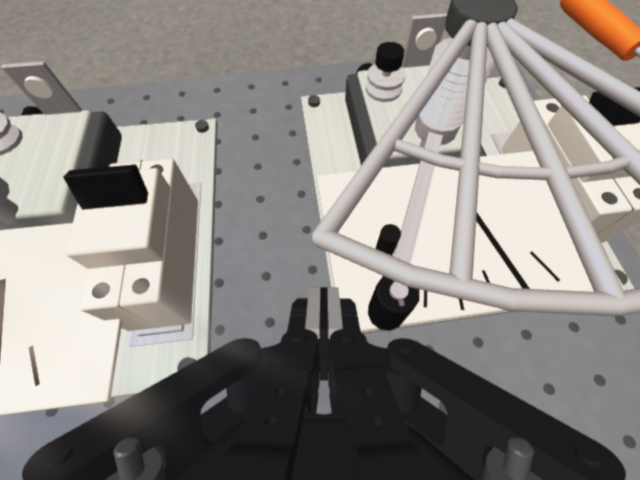

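>>> send_rows --plan '[1,3,0,0,0,0,0,1,6,0,0,0,0,0,1,9,0,0,0,0,0,1,9,0,0,0,0,0]'

```text
t: 4.78
eef_pos: [0.6495, 0.1286, 0.1765]
orientation: [-0.299, 0.723, 0.575, -0.239]
wrist_force: [-0.7, -1.6, 1.2]
finger_gap: 0.002
```

>>> send_rows --plan '[1,3,0,0,0,0,0,1,4,0,0,0,0,0,1,4,0,0,0,0,0]'

```text
t: 5.15
eef_pos: [0.6504, 0.133, 0.1766]
orientation: [-0.299, 0.723, 0.575, -0.238]
wrist_force: [-0.6, -2.8, 1.4]
finger_gap: -0.007
```

>>> send_rows --plan '[1,3,0,0,0,0,0,1,4,0,0,0,0,0,1,4,0,0,0,0,0]'

```text
t: 5.52
eef_pos: [0.6513, 0.1372, 0.1765]
orientation: [-0.299, 0.723, 0.575, -0.238]
wrist_force: [-1.0, -2.6, 0.7]
finger_gap: -0.002
```

>>> send_rows --plan '[1,3,0,0,0,0,0,1,4,0,0,0,0,0,1,4,0,0,0,0,0]'

```text
t: 5.9
eef_pos: [0.6522, 0.141, 0.1766]
orientation: [-0.299, 0.723, 0.575, -0.238]
wrist_force: [-0.5, -2.8, 1.2]
finger_gap: -0.002
```

```bash
python3 chk.py L -.050
```

```text
t 5.9 [0.6522 0.141  0.1766] F tud [-2.85, 0.16, -0.96]
tip u,lat,z mm [110.5 -50.6  54.1] rows (array([ 0.4, -1.5, -1. ]), array([0.0011, 0.001 , 0.0007])) [-0.18  0.94 -0.07  1.63 -0.27  1.31  1.28]
```

>>> send_rows --plan '[1,6,0,0,0,0,0,1,13,0,0,0,0,0,1,20,0,0,0,0,0,1,26,0,0,0,0,0,1,30,0,0,0,0,0]'

```text
t: 6.52
eef_pos: [0.6589, 0.1705, 0.1765]
orientation: [-0.299, 0.723, 0.576, -0.238]
wrist_force: [-1.2, -5.2, 1.2]
finger_gap: -0.0
```

>>> send_rows --plan '[1,7,0,0,0,0,0,1,14,0,0,0,0,0,1,21,0,0,0,0,0,1,27,0,0,0,0,0,1,30,0,0,0,0,0]'

```text
t: 7.15
eef_pos: [0.6653, 0.1987, 0.1763]
orientation: [-0.299, 0.723, 0.575, -0.24]
wrist_force: [-0.7, -6.3, 2.3]
finger_gap: 0.001
```

>>> send_rows --plan '[1,4,0,0,0,0,0,1,7,0,0,0,0,0,1,8,0,0,0,0,0,1,8,0,0,0,0,0]'

```text
t: 7.65
eef_pos: [0.6679, 0.206, 0.1765]
orientation: [-0.298, 0.723, 0.575, -0.239]
wrist_force: [0.4, -6.2, 1.4]
finger_gap: -0.006
```

```bash
python3 chk.py L .018; python3 - <<'E'
from h import *
for n in ["wrist","scene"]:
    im=cams.get_image(n); cv2.imwrite(f"pics/{n}2.png",im["frame"])
E
```

```text
t 7.65 [0.6679 0.206  0.1765] F tud [-5.96, 1.74, -2.23]
tip u,lat,z mm [111.2  15.9  53.9] rows (array([ 1.6, -2. , -0.6]), array([ 0.002 ,  0.0027, -0.0008])) [-0.24  0.96 -0.09  1.56 -0.31  1.33  1.21]
```

View pics/wrist2.png

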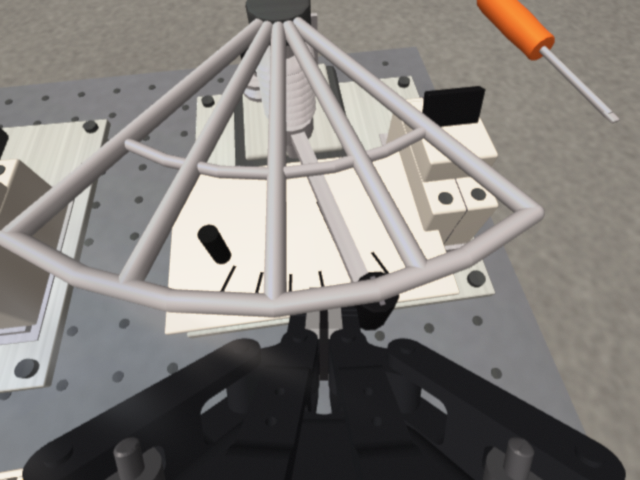

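```bash
cat > ang.py <<'E'
from go import *
import sys
k=sys.argv[1]; x,_=fit.fit(k)
for c in ["wrist","scene","side"]:
    im=cams.get_image(c)
    for s in spotter.spot_point("roller_a",c)[:4]:
        w=at_z(im,*s["at"],.064)-[x[0],x[1],.064]; a=np.degrees(np.arctan2(w[1],w[0])-x[2])+27
        if np.hypot(*w[:2])<.2: print(c,round(s["score"],2),np.round(s["at"]),"r",np.hypot(*w[:2]).round(4),"defl",a.round(1))
E
python3 ang.py L
```

```text
wrist 0.88 [303. 370.] r 0.1206 defl 38.3
scene 0.45 [213. 378.] r 0.1085 defl 40.4
side 0.53 [202. 274.] r 0.1218 defl 40.0
```

>>> send_rows --plan '[1,1,0,0,0,0,0,1,1,0,0,0,0,0,1,1,0,0,0,0,0,1,1,0,0,0,0,0,1,1,0,0,0,0,0]'

```text
t: 8.68
eef_pos: [0.6684, 0.2068, 0.1766]
orientation: [-0.298, 0.724, 0.575, -0.238]
wrist_force: [1.5, -6.6, 1.0]
finger_gap: -0.005
```

>>> send_rows --plan '[1,-5,0,0,0,0,0,1,-13,0,0,0,0,0,1,-21,0,0,0,0,0,1,-29,0,0,0,0,0,1,-37,0,0,0,0,0]'

```text
t: 9.3
eef_pos: [0.6594, 0.1717, 0.1765]
orientation: [-0.299, 0.723, 0.575, -0.238]
wrist_force: [-0.1, -3.5, 1.5]
finger_gap: -0.003
```

>>> send_rows --plan '[1,-8,0,0,0,0,0,1,-16,0,0,0,0,0,1,-24,0,0,0,0,0,1,-30,0,0,0,0,0,1,-36,0,0,0,0,0]'

```text
t: 9.93
eef_pos: [0.6513, 0.137, 0.1766]
orientation: [-0.299, 0.723, 0.575, -0.238]
wrist_force: [-1.4, -2.5, 0.8]
finger_gap: -0.001
```

>>> send_rows --plan '[1,-5,0,0,0,0,0,1,-10,0,0,0,0,0,1,-16,0,0,0,0,0,1,-16,0,-10,0,0,0,1,-16,0,-50,0,0,0]'

```text
t: 10.55
eef_pos: [0.6812, 0.1145, 0.2112]
orientation: [-0.3, 0.722, 0.575, -0.24]
wrist_force: [0.7, 0.4, 0.4]
finger_gap: 0.003
```

>>> send_rows --plan '[1,0,0,-50,0,0,0,1,0,0,-100,0,0,0,1,0,0,-100,0,0,0]'

```text
t: 10.92
eef_pos: [0.7546, 0.0968, 0.2871]
orientation: [-0.297, 0.725, 0.576, -0.234]
wrist_force: [0.5, 0.2, -0.2]
finger_gap: -0.002
```

```bash
python3 - <<'E'
from go import *
xl,_=fit.fit("L"); x,_=fit.fit("M"); p,Rr,o=now()
A=tgt(x,-.072,back=.13); S=tgt(x,-.072)
print(p,A[0]); print(rows(p,Rr,*A)); print(rows(*A,*S))
E
python3 ang.py L; python3 ang.py M
```

```text
[0.75455775 0.09684324 0.28705003] [ 0.73309422 -0.15726271  0.27025335]
(array([-252.4,   37.4,  -14.1]), array([ 0.011, -0.009, -0.005]))
(array([  0.,   0., 130.]), array([0., 0., 0.]))
wrist 0.78 [216. 355.] r 0.1222 defl 0.8
wrist 0.58 [160. 382.] r 0.0555 defl 7.1
scene 0.51 [220. 350.] r 0.1121 defl -3.8
side 0.76 [221. 281.] r 0.1179 defl -2.7
wrist 0.95 [275.  33.] r 0.1178 defl -1.8
scene 0.48 [258. 267.] r 0.1175 defl 0.3
side 0.67 [276. 332.] r 0.1236 defl -2.0
side 0.35 [245. 278.] r 0.1184 defl 103.5
```

>>> send_rows --plan '[1,-252,37,-14,0.011,-0.009,-0.005,1,-252,37,-14,0.011,-0.009,-0.005,1,-252,37,-14,0.011,-0.009,-0.005,1,-252,37,-14,0.011,-0.009,-0.005,1,-252,37,-14,0.011,-0.009,-0.005]'

```text
t: 12.15
eef_pos: [0.7278, -0.1649, 0.2665]
orientation: [-0.3, 0.723, 0.573, -0.245]
wrist_force: [0.4, 0.0, -0.1]
finger_gap: 0.002
```

>>> send_rows --plan '[1,0,0,0,0,0,0,1,0,0,0,0,0,0]'

```text
t: 12.4
eef_pos: [0.7302, -0.1533, 0.2667]
orientation: [-0.301, 0.718, 0.579, -0.243]
wrist_force: [-0.3, -0.4, -0.2]
finger_gap: 0.001
```

```bash
python3 chk.py M -.072; python3 w.py M
```

```text
t 12.4 [ 0.7302 -0.1533  0.2667] F tud [-0.47, -0.16, 0.25]
tip u,lat,z mm [197.  -69.4 145.6] rows (array([ -2.8,   1.3, 124.9]), array([-0.01  ,  0.0039,  0.0031])) [ 0.14  0.92  0.03  1.38 -0.06  1.63  1.55]
{'fov_y': 70.1674914196196, 'cx': 323.4173339391054, 'cy': 239.23632188110878, 'eye': array([ 0.65756762, -0.13576162,  0.29978864]), 'orientation': array([0.75514463, 0.18856273, 0.15202593, 0.60917058])}
unit_a 0.94 [136.6 600.6] [0.4394 0.2427 0.004 ]
unit_a 0.9 [170.4 387.3] [ 0.4347 -0.0157  0.004 ]
unit_a 0.68 [173.9 136. ] [ 0.3814 -0.2853  0.004 ]
roller_a 0.88 [227.3 354. ] [ 0.5295 -0.0831  0.064 ]
roller_a 0.72 [238.1  15. ] [ 0.4828 -0.345   0.064 ]
handle_a 0.8 [115.8 186.2] [ 0.4057 -0.2021  0.09  ]
handle_a 0.67 [113.1 497.1] [0.4593 0.0611 0.09  ]
```

>>> send_rows --plan '[1,-3,1,40,-0.01,0,0,1,-3,1,80,-0.01,0,0,1,-3,1,110,-0.01,0,0,1,-3,1,124,-0.01,0,0,1,-3,1,125,-0.01,0,0]'

```text
t: 13.22
eef_pos: [0.6424, -0.1398, 0.1782]
orientation: [-0.298, 0.72, 0.579, -0.241]
wrist_force: [-0.0, 0.3, -0.1]
finger_gap: 0.001
```

>>> send_rows --plan '[1,0,0,0,0,0,0,1,0,0,0,0,0,0]'

```text
t: 13.48
eef_pos: [0.6436, -0.1405, 0.1793]
orientation: [-0.296, 0.721, 0.579, -0.24]
wrist_force: [0.4, -0.4, 0.2]
finger_gap: 0.002
```

```bash
python3 chk.py M .017
```

```text
t 13.475 [ 0.6436 -0.1405  0.1793] F tud [-0.27, 0.47, -0.48]
tip u,lat,z mm [111.2 -75.7  56.6] rows (array([92. , -0. ,  0.9]), array([ 0.0027,  0.0038, -0.0007])) [ 0.14  0.93  0.02  1.64 -0.06  1.35  1.55]
```

>>> send_rows --plan '[1,4,0,0,0,0,0,1,8,0,0,0,0,0,1,10,0,0,0,0,0,1,10,0,0,0,0,0]'

```text
t: 13.98
eef_pos: [0.6447, -0.1305, 0.1785]
orientation: [-0.297, 0.72, 0.579, -0.241]
wrist_force: [0.4, -0.4, 0.4]
finger_gap: -0.002
```

>>> send_rows --plan '[1,3,0,0,0,0,0,1,4,0,0,0,0,0,1,4,0,0,0,0,0]'

```text
t: 14.35
eef_pos: [0.6458, -0.1287, 0.1788]
orientation: [-0.295, 0.721, 0.578, -0.242]
wrist_force: [-0.1, -5.7, 1.3]
finger_gap: -0.004
```

>>> send_rows --plan '[1,3,0,0,0,0,0,1,6,0,0,0,0,0,1,6,0,0,0,0,0]'

```text
t: 14.72
eef_pos: [0.6473, -0.1232, 0.1789]
orientation: [-0.295, 0.721, 0.578, -0.242]
wrist_force: [1.4, -6.3, 1.6]
finger_gap: -0.003
```

```bash
python3 chk.py M .017
```

```text
t 14.725 [ 0.6473 -0.1232  0.1789] F tud [-5.81, 2.7, -3.02]
tip u,lat,z mm [111.2 -58.6  56.1] rows (array([74.4, -0.4,  0.4]), array([ 0.0034,  0.0074, -0.0032])) [ 0.12  0.93  0.02  1.64 -0.07  1.35  1.53]
```

>>> send_rows --plan '[1,6,0,0,0,0,0,1,13,0,0,0,0,0,1,20,0,0,0,0,0,1,27,0,0,0,0,0,1,32,0,0,0,0,0]'

```text
t: 15.35
eef_pos: [0.653, -0.0929, 0.1784]
orientation: [-0.295, 0.721, 0.578, -0.244]
wrist_force: [-0.1, -7.9, 1.2]
finger_gap: -0.0
```

>>> send_rows --plan '[1,7,0,0,0,0,0,1,14,0,0,0,0,0,1,21,0,0,0,0,0,1,27,0,0,0,0,0,1,30,0,0,0,0,0]'

```text
t: 15.98
eef_pos: [0.6591, -0.065, 0.1783]
orientation: [-0.295, 0.721, 0.578, -0.245]
wrist_force: [-0.9, -10.6, 1.5]
finger_gap: 0.002
```

>>> send_rows --plan '[1,5,0,0,0,0,0,1,9,0,0,0,0,0,1,11,0,0,0,0,0,1,11,0,0,0,0,0]'

```text
t: 16.48
eef_pos: [0.6623, -0.055, 0.1785]
orientation: [-0.293, 0.721, 0.578, -0.244]
wrist_force: [1.6, -11.7, 1.5]
finger_gap: -0.001
```

```bash
python3 chk.py M .017; python3 ang.py M;python3 - <<'E'
from h import *
im=cams.get_image("wrist"); cv2.imwrite(f"pics/w3.png",im["frame"])
E
```

```text
t 16.475 [ 0.6623 -0.055   0.1785] F tud [-11.05, 4.08, -3.91]
tip u,lat,z mm [111.   10.4  55.8] rows (array([ 4.6, -0.4,  0.5]), array([ 0.0026,  0.012 , -0.0064])) [ 0.04  0.94 -0.01  1.62 -0.11  1.36  1.46]
wrist 0.7 [301. 366.] r 0.1171 defl 35.5
scene 0.31 [235. 200.] r 0.1841 defl -77.2
side 0.58 [257. 324.] r 0.1253 defl 32.2
```

View pics/w3.png

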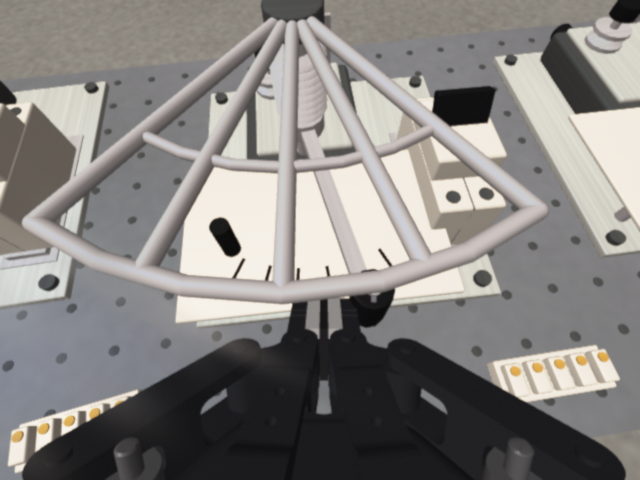

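>>> send_rows --plan '[1,3,0,0,0,0,0,1,5,0,0,0,0,0,1,5,0,0,0,0,0,1,5,0,0,0,0,0,1,5,0,0,0,0,0]'

```text
t: 17.45
eef_pos: [0.6648, -0.0504, 0.1789]
orientation: [-0.292, 0.722, 0.578, -0.242]
wrist_force: [3.8, -11.1, 1.7]
finger_gap: 0.0
```

```bash
python3 chk.py M .017; python3 ang.py M;python3 - <<'E'
from h import *
im=cams.get_image("wrist"); cv2.imwrite(f"pics/w4.png",cv2.resize(im["frame"][100:320,160:520],None,fx=2,fy=2))
E
```

```text
t 17.45 [ 0.6648 -0.0504  0.1789] F tud [-10.03, 6.11, -5.54]
tip u,lat,z mm [112.9  15.6  55.8] rows (array([-0.4, -1. ,  1.9]), array([ 0.007 ,  0.0108, -0.0067])) [ 0.04  0.94 -0.01  1.62 -0.12  1.36  1.45]
wrist 0.78 [292. 364.] r 0.1165 defl 37.9
side 0.66 [257. 321.] r 0.117 defl 33.5
```

View pics/w4.png

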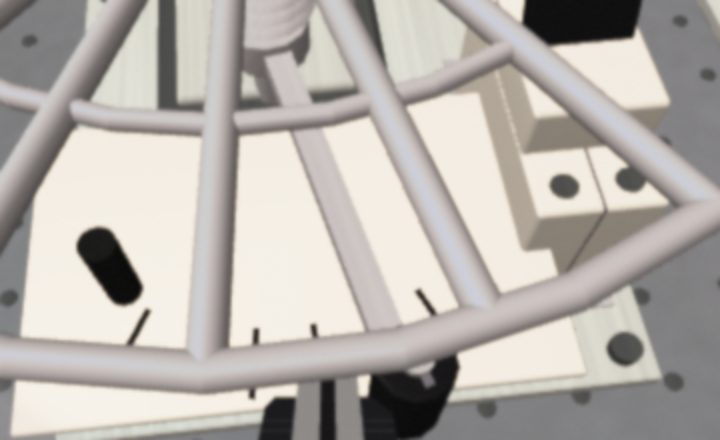

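```bash
python3 - <<'E'
from go import *
x,_=fit.fit("M"); im=cams.get_image("wrist")
for n,r,c,z in [("arm",200,325.7,.064),("arm",250,346,.064),("m50",251,373,.040),("m30",265,317.5,.040),("m20",277,287.5,.040),("m0",264,230,.040)]:
    w=at_z(im,r,c,z)-[x[0],x[1],0]; print(n,np.hypot(*w[:2]).round(4),(np.degrees(np.arctan2(w[1],w[0])-x[2])+27).round(1))
E
python3 chk.py M .017
```

```text
arm 0.0649 36.7
arm 0.0947 37.4
m50 0.0914 49.2
m30 0.0892 29.1
m20 0.0949 18.9
m0 0.0935 -0.9
t 17.85 [ 0.6651 -0.0504  0.1791] F tud [-9.54, 6.89, -6.06]
tip u,lat,z mm [113.4  15.8  55.7] rows (array([-0.6, -1.2,  2.2]), array([ 0.0082,  0.0104, -0.0066])) [ 0.04  0.94 -0.01  1.62 -0.12  1.36  1.45]
```

>>> send_rows --plan '[1,1,-1,1,0,0,0,1,2,-2,2,0,0,0,1,3,-3,3,0,0,0,1,3,-4,4,0,0,0,1,3,-4,4,0,0,0]'

```text
t: 18.48
eef_pos: [0.6593, -0.0467, 0.1787]
orientation: [-0.292, 0.722, 0.578, -0.243]
wrist_force: [2.0, -12.3, 2.5]
finger_gap: 0.002
```

```bash
python3 chk.py M .017; python3 ang.py M;python3 - <<'E'
from h import *
im=cams.get_image("wrist"); cv2.imwrite(f"pics/w5.png",cv2.resize(im["frame"][100:320,160:520],None,fx=2,fy=2))
E
```

```text
t 18.475 [ 0.6593 -0.0467  0.1787] F tud [-11.6, 4.63, -5.06]
tip u,lat,z mm [106.6  18.   55.7] rows (array([-3. ,  3.2, -2.5]), array([ 0.0056,  0.0116, -0.0071])) [ 0.03  0.93 -0.01  1.63 -0.12  1.35  1.45]
wrist 0.61 [306. 368.] r 0.1174 defl 39.6
side 0.68 [257. 317.] r 0.1091 defl 37.9
```

View pics/w5.png

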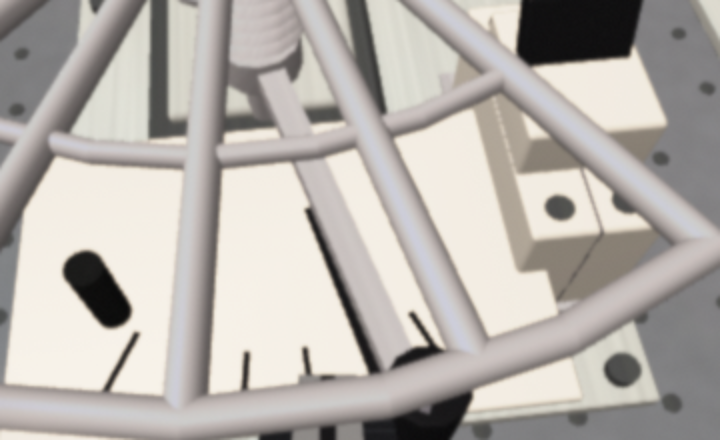

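>>> send_rows --plan '[1,0,0,0,0,0,0,1,0,0,0,0,0,0,1,0,0,0,0,0,0,1,0,0,0,0,0,0,1,0,0,0,0,0,0]'

```text
t: 19.45
eef_pos: [0.6593, -0.0466, 0.1787]
orientation: [-0.292, 0.722, 0.578, -0.243]
wrist_force: [2.3, -12.0, 1.7]
finger_gap: -0.001
```

>>> send_rows --plan '[1,-4,0,0,0,0,0,1,-11,0,0,0,0,0,1,-18,0,0,0,0,0,1,-25,0,0,0,0,0,1,-32,0,0,0,0,0]'

```text
t: 20.08
eef_pos: [0.6507, -0.0766, 0.1782]
orientation: [-0.295, 0.721, 0.577, -0.244]
wrist_force: [-1.0, -9.5, 0.6]
finger_gap: 0.002
```

>>> send_rows --plan '[1,-7,0,0,0,0,0,1,-14,0,0,0,0,0,1,-21,0,0,0,0,0,1,-28,0,0,0,0,0,1,-35,0,0,0,0,0]'

```text
t: 20.7
eef_pos: [0.6432, -0.1088, 0.1781]
orientation: [-0.296, 0.721, 0.578, -0.243]
wrist_force: [-1.9, -5.9, -0.3]
finger_gap: 0.0
```

>>> send_rows --plan '[1,-6,0,0,0,0,0,1,-12,0,0,0,0,0,1,-18,0,0,0,0,0,1,-25,0,0,0,0,0,1,-25,0,-30,0,0,0]'

```text
t: 21.32
eef_pos: [0.6581, -0.1338, 0.1983]
orientation: [-0.3, 0.72, 0.577, -0.242]
wrist_force: [1.0, 0.0, -0.0]
finger_gap: -0.001
```

>>> send_rows --plan '[1,0,0,-50,0,0,0,1,0,0,-100,0,0,0,1,0,0,-120,0,0,0]'

```text
t: 21.7
eef_pos: [0.7451, -0.1511, 0.2874]
orientation: [-0.297, 0.721, 0.58, -0.238]
wrist_force: [-1.4, -0.4, -0.7]
finger_gap: 0.002
```

```bash
python3 ang.py M;  python3 - <<'E'
from go import *
fit.D["R"]+=[]
x,_=fit.fit("R"); p,Rr,o=now()
A=tgt(x,-.074,tipu=.107,back=.13)
print(o["t"],p,A[0]); print(rows(p,Rr,*A))
E
```

```text
wrist 0.71 [220. 344.] r 0.1179 defl -2.0
wrist 0.36 [110. 478.] r 0.1019 defl 123.2
side 0.45 [278. 333.] r 0.1271 defl -6.4
22.0 [ 0.74148453 -0.15173683  0.28311607] [ 0.67592738 -0.42707784  0.27025335]
(array([-283.,    6.,   13.]), array([-0.0031,  0.0063,  0.0035]))
```

>>> send_rows --plan '[1,-283,6,13,0,0,0,1,-283,6,13,0,0,0,1,-283,6,13,0,0,0,1,-283,6,13,0,0,0,1,-283,6,13,0,0,0]'

```text
t: 22.62
eef_pos: [0.6739, -0.432, 0.2708]
orientation: [-0.299, 0.721, 0.576, -0.242]
wrist_force: [-0.6, 0.5, 0.4]
finger_gap: -0.002
```

>>> send_rows --plan '[1,0,0,0,0,0,0,1,0,0,0,0,0,0]'

```text
t: 22.88
eef_pos: [0.678, -0.4254, 0.2713]
orientation: [-0.298, 0.719, 0.58, -0.24]
wrist_force: [0.5, -0.3, -0.4]
finger_gap: 0.001
```

```bash
python3 ang.py R; python3 w.py R; python3 chk.py R -.074
```

```text
wrist 0.64 [231. 367.] r 0.1214 defl 2.2
scene 0.48 [287. 154.] r 0.1147 defl -1.7
side 0.51 [354. 373.] r 0.1166 defl -3.9
side 0.34 [318. 318.] r 0.1075 defl 101.4
{'fov_y': 70.1674914196196, 'cx': 323.4173339391054, 'cy': 239.23632188110878, 'eye': array([ 0.6048119 , -0.40880806,  0.30442365]), 'orientation': array([0.75649849, 0.18416134, 0.14949433, 0.60946377])}
unit_a 0.86 [167.3 389.4] [ 0.3798 -0.2854  0.004 ]
unit_a 0.66 [161.1 634.3] [ 0.4301 -0.0144  0.004 ]
roller_a 0.76 [230.6 367.4] [ 0.4826 -0.3465  0.064 ]
handle_a 0.67 [108.4 500.7] [ 0.4023 -0.2052  0.09  ]
t 23.375 [ 0.677  -0.4278  0.2721] F tud [0.79, -0.28, -0.02]
tip u,lat,z mm [200.2 -75.8 149.7] rows (array([  1.4,   2.5, 130. ]), array([0.0002, 0.0073, 0.0026])) [0.42 0.98 0.11 1.23 0.12 1.69 1.84]
```

>>> send_rows --plan '[1,1,0,40,0,0,0,1,1,0,80,0,0,0,1,1,0,110,0,0,0,1,1,0,130,0,0,0,1,1,0,132,0,0,0]'

```text
t: 24.0
eef_pos: [0.5846, -0.4073, 0.1777]
orientation: [-0.299, 0.72, 0.578, -0.241]
wrist_force: [0.5, -0.3, 0.1]
finger_gap: 0.0
```

>>> send_rows --plan '[1,0,0,0,0,0,0,1,0,0,0,0,0,0]'

```text
t: 24.25
eef_pos: [0.587, -0.4076, 0.1795]
orientation: [-0.296, 0.721, 0.579, -0.24]
wrist_force: [0.3, -0.0, 0.5]
finger_gap: 0.0
```

```bash
python3 chk.py R .017
```

```text
t 24.25 [ 0.587  -0.4076  0.1795] F tud [0.06, 0.28, -0.57]
tip u,lat,z mm [108.2 -76.   56.9] rows (array([91.6,  2.6, -1.3]), array([0.0025, 0.0078, 0.0025])) [0.44 0.98 0.11 1.51 0.14 1.41 1.81]
```

>>> send_rows --plan '[1,4,0,0,0,0,0,1,8,0,0,0,0,0,1,9,0,0,0,0,0,1,9,0,0,0,0,0]'

```text
t: 24.75
eef_pos: [0.5879, -0.3983, 0.1786]
orientation: [-0.297, 0.72, 0.579, -0.241]
wrist_force: [-0.8, 0.3, -0.2]
finger_gap: -0.001
```

>>> send_rows --plan '[1,3,0,0,0,0,0,1,4,0,0,0,0,0,1,4,0,0,0,0,0]'

```text
t: 25.12
eef_pos: [0.5887, -0.3945, 0.1786]
orientation: [-0.297, 0.72, 0.579, -0.241]
wrist_force: [-0.3, 0.1, 0.1]
finger_gap: 0.003
```

>>> send_rows --plan '[1,3,0,0,0,0,0,1,4,0,0,0,0,0,1,4,0,0,0,0,0]'

```text
t: 25.5
eef_pos: [0.5892, -0.3921, 0.1789]
orientation: [-0.296, 0.721, 0.578, -0.242]
wrist_force: [-0.6, -5.1, 0.2]
finger_gap: -0.004
```

```bash
python3 chk.py R .017
```

```text
t 25.5 [ 0.5892 -0.3921  0.1789] F tud [-5.05, 0.57, -0.57]
tip u,lat,z mm [106.7 -60.6  56.4] rows (array([76. ,  2.8, -2.7]), array([0.0009, 0.009 , 0.0008])) [0.43 0.98 0.1  1.52 0.13 1.4  1.8 ]
```

>>> send_rows --plan '[1,6,0,0,0,0,0,1,13,0,0,0,0,0,1,20,0,0,0,0,0,1,27,0,0,0,0,0,1,33,0,0,0,0,0]'

```text
t: 26.12
eef_pos: [0.5961, -0.3606, 0.1788]
orientation: [-0.295, 0.721, 0.578, -0.242]
wrist_force: [-1.5, -7.4, -0.7]
finger_gap: 0.001
```

>>> send_rows --plan '[1,7,0,0,0,0,0,1,14,0,0,0,0,0,1,21,0,0,0,0,0,1,27,0,0,0,0,0,1,30,0,0,0,0,0]'

```text
t: 26.75
eef_pos: [0.6018, -0.3328, 0.1787]
orientation: [-0.295, 0.721, 0.578, -0.244]
wrist_force: [-2.0, -9.7, -1.0]
finger_gap: 0.001
```

>>> send_rows --plan '[1,6,0,0,0,0,0,1,12,0,0,0,0,0,1,16,0,0,0,0,0,1,17,0,0,0,0,0]'

```text
t: 27.25
eef_pos: [0.6053, -0.3174, 0.1788]
orientation: [-0.294, 0.721, 0.578, -0.244]
wrist_force: [-1.8, -12.7, -0.5]
finger_gap: 0.002
```

```bash
python3 chk.py R .017; python3 ang.py R;python3 - <<'E'
from h import *
im=cams.get_image("wrist"); cv2.imwrite(f"pics/w6.png",cv2.resize(im["frame"][100:320,160:520],None,fx=2,fy=2))
E
```

```text
t 27.25 [ 0.6053 -0.3174  0.1788] F tud [-12.79, 1.1, -0.46]
tip u,lat,z mm [105.9  14.7  56.4] rows (array([-0.4,  3.3, -2.6]), array([ 0.0009,  0.0154, -0.0027])) [0.34 0.96 0.08 1.58 0.09 1.38 1.71]
wrist 0.73 [311. 374.] r 0.1185 defl 39.1
side 0.55 [326. 362.] r 0.1229 defl 40.2
```

View pics/w6.png

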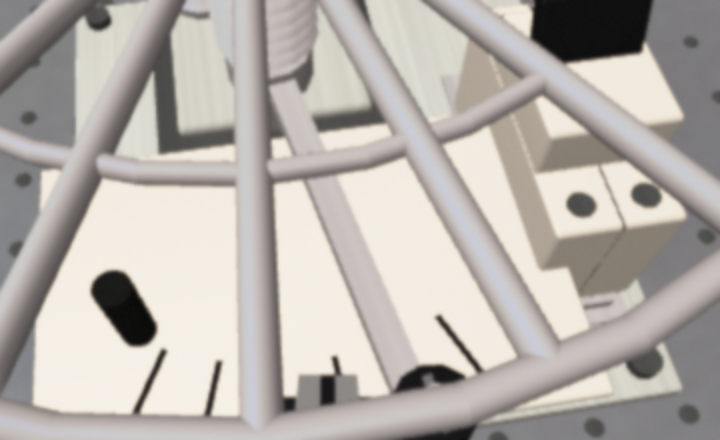

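>>> send_rows --plan '[1,2,0,0,0,0,0,1,4,0,0,0,0,0,1,4,0,0,0,0,0,1,4,0,0,0,0,0]'

```text
t: 28.1
eef_pos: [0.6068, -0.3138, 0.179]
orientation: [-0.293, 0.721, 0.578, -0.244]
wrist_force: [-1.5, -12.4, -1.0]
finger_gap: -0.001
```

```bash
python3 chk.py R .017; python3 ang.py R;python3 - <<'E'
from h import *
im=cams.get_image("wrist"); cv2.imwrite(f"pics/w7.png",cv2.resize(im["frame"][100:320,160:520],None,fx=2,fy=2))
E
```

```text
t 28.1 [ 0.6068 -0.3138  0.179 ] F tud [-12.41, 1.32, -0.21]
tip u,lat,z mm [106.8  18.5  56.4] rows (array([-4.2,  3.1, -1.9]), array([ 0.0031,  0.0151, -0.003 ])) [0.34 0.96 0.08 1.58 0.08 1.38 1.71]
wrist 0.76 [308. 374.] r 0.1194 defl 40.8
wrist 0.68 [429. 589.] r 0.1979 defl 57.4
side 0.41 [324. 360.] r 0.1246 defl 43.1
```

View pics/w7.png

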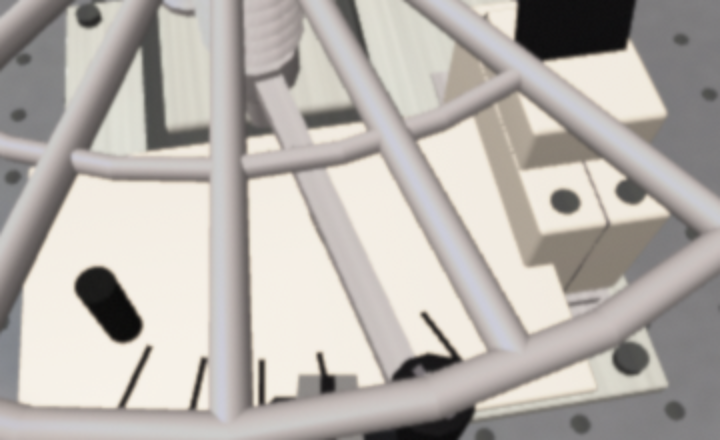

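```bash
python3 - <<'E'
from go import *
x,_=fit.fit("R"); im=cams.get_image("wrist")
for n,c,r,z in [("arm",322,200,.064),("arm",364,300,.064),("m50",436,330,.040),("m30",322,362,.040),("m20",261,380,.040),("m10",199,375,.04),("m0",138,372,.040)]:
    w=at_z(im,100+r/2,160+c/2,z)-[x[0],x[1],0]; print(n,np.hypot(*w[:2]).round(4),(np.degrees(np.arctan2(w[1],w[0])-x[2])+27).round(1))
E
```

```text
arm 0.0583 38.8
arm 0.0886 39.2
m50 0.0951 51.4
m30 0.0924 31.7
m20 0.0956 21.7
m10 0.0952 11.8
m0 0.0981 2.3
```

>>> send_rows --plan '[1,2,0,0,0,0,0,1,4,0,0,0,0,0,1,5,0,0,0,0,0,1,5,0,0,0,0,0,1,5,0,0,0,0,0]'

```text
t: 29.12
eef_pos: [0.6086, -0.309, 0.1793]
orientation: [-0.292, 0.722, 0.578, -0.243]
wrist_force: [1.4, -13.1, -0.7]
finger_gap: 0.002
```

```bash
python3 chk.py R .017; python3 ang.py R;python3 - <<'E'
from h import *
im=cams.get_image("wrist"); cv2.imwrite(f"pics/w8.png",cv2.resize(im["frame"][100:320,160:520],None,fx=2,fy=2))
E
```

```text
t 29.125 [ 0.6086 -0.309   0.1793] F tud [-12.46, 4.23, -2.46]
tip u,lat,z mm [107.8  23.6  56.3] rows (array([-9.3,  2.7, -1.2]), array([ 0.0055,  0.0154, -0.0029])) [0.33 0.95 0.08 1.58 0.08 1.37 1.71]
wrist 0.87 [301. 370.] r 0.119 defl 42.9
side 0.65 [326. 358.] r 0.1148 defl 43.4
```

View pics/w8.png

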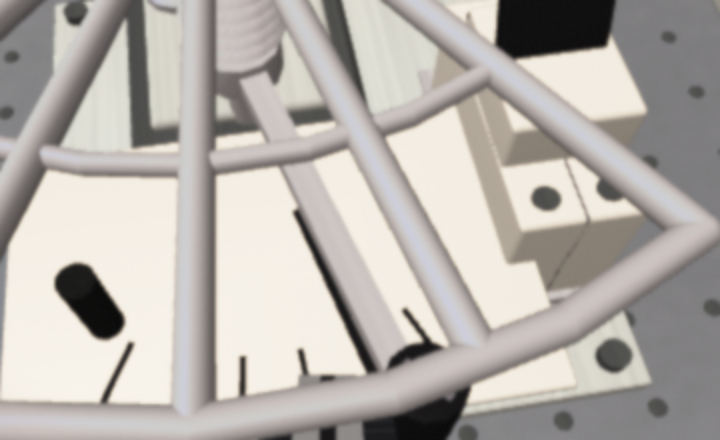

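>>> send_rows --plan '[1,0,0,0,0,0,0,1,0,0,0,0,0,0,1,0,0,0,0,0,0,1,0,0,0,0,0,0,1,0,0,0,0,0,0]'

```text
t: 30.1
eef_pos: [0.6087, -0.309, 0.1793]
orientation: [-0.292, 0.722, 0.578, -0.243]
wrist_force: [0.6, -12.1, -0.8]
finger_gap: 0.001
```

>>> send_rows --plan '[1,-4,0,0,0,0,0,1,-11,0,0,0,0,0,1,-18,0,0,0,0,0,1,-25,0,0,0,0,0,1,-32,0,0,0,0,0]'

```text
t: 30.72
eef_pos: [0.6008, -0.339, 0.1789]
orientation: [-0.295, 0.721, 0.578, -0.243]
wrist_force: [-0.4, -9.3, 0.3]
finger_gap: 0.0
```

>>> send_rows --plan '[1,-7,0,0,0,0,0,1,-14,0,0,0,0,0,1,-21,0,0,0,0,0,1,-28,0,0,0,0,0,1,-35,0,0,0,0,0]'

```text
t: 31.35
eef_pos: [0.5934, -0.3713, 0.1787]
orientation: [-0.296, 0.721, 0.578, -0.242]
wrist_force: [-0.8, -4.7, -0.3]
finger_gap: 0.001
```

>>> send_rows --plan '[1,-6,0,0,0,0,0,1,-12,0,0,0,0,0,1,-18,0,0,0,0,0,1,-25,0,0,0,0,0,1,-31,0,0,0,0,0]'

```text
t: 31.98
eef_pos: [0.5881, -0.3983, 0.1784]
orientation: [-0.298, 0.72, 0.579, -0.24]
wrist_force: [0.3, 0.2, 0.2]
finger_gap: -0.003
```

>>> send_rows --plan '[1,-2,0,-10,0,0,0,1,-2,0,-60,0,0,0,1,-2,0,-120,0,0,0,1,-2,-80,-200,0,0,0,1,-2,-80,-200,0,0,0]'

```text
t: 32.6
eef_pos: [0.6717, -0.4178, 0.3794]
orientation: [-0.297, 0.72, 0.579, -0.24]
wrist_force: [0.1, -0.8, -0.8]
finger_gap: 0.001
```

```bash
python3 ang.py R;  python3 - <<'E'
from go import *
x,_=fit.fit("L"); p,Rr,o=now()
H=tgt(x,.084,tipu=-.012,tipz=.20,lean=0,dpsi=0); B=tgt(x,.084,tipu=-.012,tipz=.080,lean=0,dpsi=0)
print(o["t"],p,H[0],B[0]); print(rows(p,Rr,*H)); print(rows(*H,*B))
E
```

```text
wrist 0.74 [283. 351.] r 0.1188 defl 2.1
scene 0.77 [287. 154.] r 0.115 defl -1.7
side 0.61 [352. 372.] r 0.1129 defl -0.9
32.9 [ 0.67027924 -0.41806011  0.37523288] [0.43378805 0.32739129 0.373     ] [0.43378805 0.32739129 0.253     ]
(array([ 677.5, -274.7,  277.7]), array([-0.7864, -0.0425, -0.1052]))
(array([  0.,   0., 120.]), array([0., 0., 0.]))
```

>>> send_rows --plan '[1,677,-305,247,-0.786,-0.042,-0.105,1,677,-305,247,-0.786,-0.042,-0.105,1,677,-305,247,-0.786,-0.042,-0.105,1,677,-305,247,-0.786,-0.042,-0.105,1,677,-305,247,-0.786,-0.042,-0.105]'

```text
t: 33.52
eef_pos: [0.5738, -0.1192, 0.3909]
orientation: [0.0, 0.744, 0.669, -0.0]
wrist_force: [0.9, 0.1, 0.3]
finger_gap: -0.003
```

```bash
cat > nx.py <<'E'
from go import *
x,_=fit.fit("L"); p,Rr,o=now()
f=lambda **k: rows(p,Rr,*tgt(x,.084,lean=0,dpsi=0,**k))
tip=(p+Rr.apply([0,0,.173])-[x[0],x[1],0]); c,s=np.cos(x[2]),np.sin(x[2])
print(o["t"],p.round(4),"tip fwd,left,z",(c*tip[0]+s*tip[1]).round(4),(-s*tip[0]+c*tip[1]).round(4),tip[2].round(4),"F",o["wrist_force"].round(1))
print("H",f(tipu=-.012,tipz=.20)); print("B",f(tipu=-.012,tipz=.080)); print("end",f(tipu=.021,tipz=.080))
E
python3 nx.py
```

```text
33.525 [ 0.5738 -0.1192  0.3909] tip fwd,left,z 0.1742 -0.3455 0.2179 F [0.9 0.1 0.3]
H (array([ 429.3, -186.4,   17.5]), array([ 0.0003,  0.0008, -0.0007]))
B (array([ 429.4, -186.4,  137.5]), array([ 0.0003,  0.0008, -0.0007]))
end (array([ 429.4, -153.4,  137.5]), array([ 0.0003,  0.0008, -0.0007]))
```

>>> send_rows --plan '[1,429,-186,17,0,0,0,1,429,-186,17,0,0,0,1,429,-186,17,0,0,0,1,429,-186,17,0,0,0,1,429,-186,17,0,0,0]'

```text
t: 34.15
eef_pos: [0.4813, 0.1784, 0.3786]
orientation: [0.0, 0.744, 0.669, -0.002]
wrist_force: [0.9, -0.1, -0.3]
finger_gap: -0.001
```

```bash
python3 nx.py
```

```text
34.15 [0.4813 0.1784 0.3786] tip fwd,left,z 0.0506 -0.0598 0.2056 F [ 0.9 -0.1 -0.3]
H (array([143.2, -63. ,   5.2]), array([-0.0019,  0.0033, -0.0008]))
B (array([143.6, -62.8, 125.2]), array([-0.0019,  0.0033, -0.0008]))
end (array([143.6, -29.8, 125.1]), array([-0.0019,  0.0033, -0.0008]))
```

>>> send_rows --plan '[1,143,-63,5,0,0,0,1,143,-63,5,0,0,0,1,143,-63,5,0,0,0,1,143,-63,5,0,0,0,1,143,-63,5,0,0,0]'

```text
t: 34.78
eef_pos: [0.4353, 0.3242, 0.3735]
orientation: [0.001, 0.744, 0.668, -0.002]
wrist_force: [1.4, -1.0, -0.0]
finger_gap: 0.0
```

```bash
python3 nx.py; python3 - <<'E'
from go import *
x,_=fit.fit("L")
im=cams.get_image("wrist"); cv2.imwrite("pics/w9.png",im["frame"])
print("model handle px wrist",proj(im,fit.wp(fit.P["h"],x)))
for s in spotter.spot_point("handle_a","wrist")[:3]: print(s["score"],s["at"],at_z(im,*s["at"],.09))
E
```

```text
34.775 [0.4353 0.3242 0.3735] tip fwd,left,z -0.0103 0.0801 0.2005 F [ 1.4 -1.  -0. ]
H (array([ 3. , -1.8,  0.5]), array([-0.0007,  0.0049, -0.0019]))
B (array([  3.6,  -1.8, 120.5]), array([-0.0007,  0.0049, -0.0019]))
end (array([  3.7,  31.2, 120.5]), array([-0.0007,  0.0049, -0.0019]))
model handle px wrist [269.42887195 326.83211441]
0.77 [295.1, 8.1] [0.45980685 0.06184609 0.09      ]
0.53 [270.2, 326.1] [0.46521487 0.32348583 0.09      ]
```

>>> send_rows --plan '[1,3,-4,40,0,0,0,1,3,-4,80,0,0,0,1,3,-4,110,0,0,0,1,3,-4,119,0,0,0,1,3,-4,119,0,0,0]'

```text
t: 35.5
eef_pos: [0.4323, 0.3278, 0.2556]
orientation: [0.001, 0.744, 0.668, -0.001]
wrist_force: [0.2, 0.5, -0.4]
finger_gap: -0.001
```

>>> send_rows --plan '[1,0,5,0,0,0,0,1,0,10,0,0,0,0,1,0,13,0,0,0,0,1,0,13,0,0,0,0]'

```text
t: 36.0
eef_pos: [0.4452, 0.3271, 0.256]
orientation: [0.001, 0.744, 0.668, 0.0]
wrist_force: [-0.2, -0.6, -0.1]
finger_gap: 0.0
```

```bash
python3 nx.py
```

```text
36.0 [0.4452 0.3271 0.256 ] tip fwd,left,z -0.0002 0.0847 0.083 F [-0.2 -0.6 -0.1]
H (array([  -1.1,  -11.2, -117. ]), array([ 0.0019,  0.0014, -0.0016]))
B (array([ -1. , -11.4,   3. ]), array([ 0.0019,  0.0014, -0.0016]))
end (array([-0.9, 21.6,  3.1]), array([ 0.0019,  0.0014, -0.0016]))
```

Lower 3 mm and push forward.

>>> send_rows --plan '[1,0,2,3,0,0,0,1,0,6,3,0,0,0,1,0,10,3,0,0,0,1,0,12,3,0,0,0]'

```text
t: 36.5
eef_pos: [0.4556, 0.3262, 0.2525]
orientation: [0.0, 0.743, 0.669, -0.002]
wrist_force: [-4.8, 0.5, 3.4]
finger_gap: -0.001
```

>>> send_rows --plan '[1,0,3,0,0,0,0,1,0,6,0,0,0,0,1,0,8,0,0,0,0,1,0,8,0,0,0,0]'

```text
t: 37.0
eef_pos: [0.4651, 0.3251, 0.2528]
orientation: [0.001, 0.744, 0.668, 0.0]
wrist_force: [-3.0, 0.6, 3.5]
finger_gap: -0.001
```

```bash
python3 nx.py
```

```text
37.0 [0.4651 0.3251 0.2528] tip fwd,left,z 0.0197 0.0848 0.0798 F [-3.   0.6  3.5]
H (array([  -1.2,  -31.2, -120.3]), array([ 0.002 ,  0.0014, -0.0013]))
B (array([ -1.1, -31.4,  -0.3]), array([ 0.002 ,  0.0014, -0.0013]))
end (array([-1. ,  1.6, -0.2]), array([ 0.002 ,  0.0014, -0.0013]))
```

>>> send_rows --plan '[1,0,2,0,0,0,0,1,0,4,0,0,0,0,1,0,4,0,0,0,0]'

```text
t: 37.38
eef_pos: [0.4684, 0.3249, 0.2525]
orientation: [0.001, 0.744, 0.669, -0.001]
wrist_force: [-4.7, 2.2, 2.3]
finger_gap: 0.005
```

>>> send_rows --plan '[1,0,2,0,0,0,0,1,0,3,0,0,0,0,1,0,3,0,0,0,0]'

```text
t: 37.75
eef_pos: [0.4694, 0.325, 0.2525]
orientation: [-0.0, 0.743, 0.669, -0.002]
wrist_force: [-9.1, 2.2, 6.4]
finger_gap: -0.001
```

```bash
python3 nx.py
```

```text
37.75 [0.4694 0.325  0.2525] tip fwd,left,z 0.023 0.0847 0.0795 F [-9.1  2.2  6.4]
H (array([  -1.7,  -36. , -120.4]), array([-0.0035,  0.0035,  0.0006]))
B (array([ -1.3, -35.6,  -0.4]), array([-0.0035,  0.0035,  0.0006]))
end (array([-1.3, -2.6, -0.5]), array([-0.0035,  0.0035,  0.0006]))
```

>>> send_rows --plan '[1,0,-8,0,0,0,0,1,0,-20,0,0,0,0,1,0,-20,-40,0,0,0,1,0,-20,-90,0,0,0,1,0,-20,-150,0,0,0]'

```text
t: 38.38
eef_pos: [0.4516, 0.326, 0.4033]
orientation: [0.002, 0.744, 0.668, -0.001]
wrist_force: [0.9, 1.3, 0.5]
finger_gap: -0.003
```

>>> send_rows --plan '[1,-60,-20,-50,0,0,0,1,-60,-20,-50,0,0,0,1,-60,-20,-50,0,0,0,1,-60,-20,-50,0,0,0]'

```text
t: 38.88
eef_pos: [0.4254, 0.27, 0.4517]
orientation: [0.001, 0.743, 0.669, -0.001]
wrist_force: [-0.3, 0.6, 0.2]
finger_gap: -0.001
```

```bash
python3 - <<'E'
from h import *
im=cams.get_image("wrist"); s=cams.get_image("side"); sc=cams.get_image("scene")
a=im["frame"]; b=cv2.resize(s["frame"][170:400,190:420],(400,400)); c=cv2.resize(sc["frame"][160:310,120:420],(400,200))
out=np.zeros((600,800,3),np.uint8); out[:300,:400]=cv2.resize(a,(400,300)); out[:400,400:]=b; out[400:,:400]=c
cv2.imwrite("pics/fin.png",out); print(readout.observe()["t"],readout.observe()["wrist_force"])
E
for k in L M R; do python3 ang.py $k; done
```

```text
39.025 [ 7.30082120e-01 -2.21323626e-01  6.11713507e-04]
wrist 0.78 [312. 258.] r 0.1225 defl 3.2
scene 0.65 [220. 352.] r 0.1129 defl -1.0
side 0.53 [219. 284.] r 0.1269 defl 1.3
wrist 0.63 [322.  37.] r 0.1188 defl -1.8
scene 0.52 [255. 267.] r 0.11 defl -0.4
side 0.59 [275. 333.] r 0.1263 defl -0.2
scene 0.77 [287. 155.] r 0.1143 defl -0.2
side 0.72 [348. 375.] r 0.1223 defl 4.7
```

View pics/fin.png

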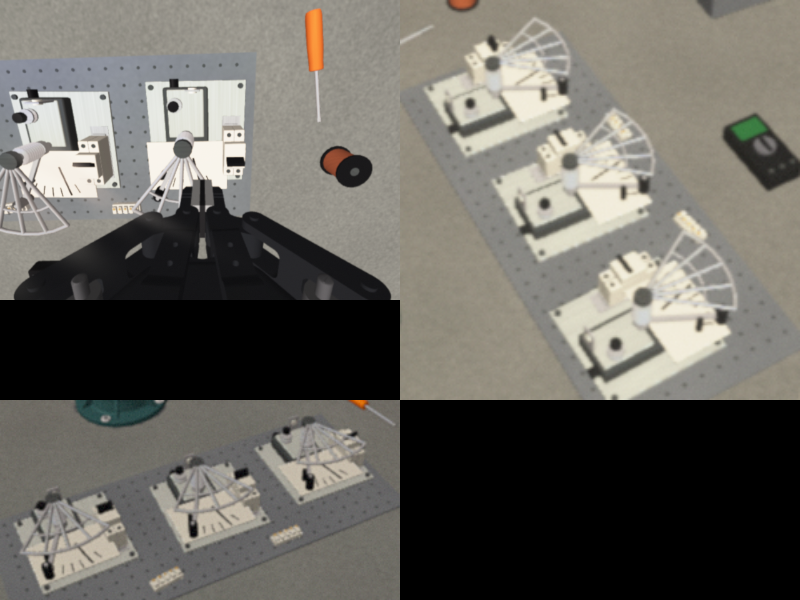

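```bash
python3 - <<'E'
from go import *
for c in ["wrist","side","scene"]:
    im=cams.get_image(c)
    for s in spotter.spot_point("handle_a",c)[:4]:
        w=at_z(im,*s["at"],.09)
        for k in "LMR":
            x,_=fit.fit(k); v=R.from_euler("z",-x[2]).apply(w-[x[0],x[1],0])*1000
            if abs(v[1]-84)<30 and abs(v[0]-30)<40: print(c,k,round(s["score"],2),v.round(0))
E
```

```text
wrist M 0.72 [16. 81. 90.]
wrist L 0.59 [43. 82. 90.]
side R 0.54 [21. 79. 90.]
side M 0.45 [17. 87. 90.]
side L 0.37 [ 50. 102.  90.]
scene M 0.56 [ 6. 78. 90.]
scene R 0.53 [23. 86. 90.]
scene L 0.47 [33. 89. 90.]
```

Left handle is at 43 mm (41 expected when fully off); the other two are still at the 19 mm "on" position. Handing in.

```bash
python3 -c "
from bench import ticket; print(ticket.close_job())"
```

```text
the job is handed in; nothing more can be done
None
```

The left tensioner has the tired spring, so I switched its breaker off and left the other two on. The job is handed in at about 40 s of the 69 s allowed; it reports no verdict.

| Tensioner | Force at the 40 mark | Result |
|---|---|---|
| Left | about 6.5 N | tired |
| Middle | about 12 N | sound |
| Right | about 12.5 N | sound |

- **Arms:** I pushed each arm to the 40 mark in order, held it there for over 0.4 s and eased it home. The middle and right arms first stopped at about 37.5 degrees, so I nudged each to about 40 before the hold.
- **Breakers:** The left handle met its end stop. Afterwards its end was measured 43 mm out from the arm's pivot axis, where 41 mm is fully off and 19 mm is on. The other two measured about 16–21 mm in most views, so still on.
- **Home position:** In the last pictures all three arms are at rest and the robot is clear of everything. The tools and terminal strips in view look unmoved.
- **Disagreements:** The camera estimates of the arm angles spread by a few degrees: the side view read about 4.7 degrees for the right arm at home, and the scene view −0.2. The scene view also put the left handle at 33 mm and the middle one at 6 mm. I trusted the scale marks, the closer wrist camera and the forces over these.

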